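# Slide a lopsided parts case onto a rocking scale until the pan is level

## Robot

A 6-joint arm with a two-finger parallel gripper is mounted at the origin on the work surface. World frame = base frame: x ahead of the robot, y to its left, z up, the work surface at z = 0. Lengths are in mm, angles in rad, forces in N, time in s.
With the tool pointing down it reaches from about 275 to 1000 mm from the base axis. Payload 8.4 kg.
Tool frame: the origin (TCP) lies between the finger pads; the fingertips stand 8 mm ahead of it and the grasp point (between the pads) lies 11 mm behind it (tcp_to_tips is the distance from the TCP to the fingertips, in mm); z points along the fingers, y is the line along which they close (so a half turn about z gives the same grasp; the last joint's range is limited). The gripper opens to 85 mm and grips with 20 to 120 N. Pads are 22 mm wide; open, the fingers measure 114 mm over their backs; the gripper's body (76 mm by 85 mm) begins 54 mm behind the grasp point. The pads swing forward as they close: fully open they stand 13 mm farther back than shut.
Start: joints at [1.24, 0.353, 1.633, -0, 1.155, -0.002], TCP at [201.816, 591.522, 239.281] pointing down, gripper open.
Joint ranges: [-2.63, 2.63], [-0.92, 2.1], [0.06, 2.66], [-1.3, 4.44], [0, 2.69], [-3.02, 3.02]. Speed limits (rad/s): [2.22, 2.22, 2.79, 3.14, 3.14, 3.14].

## Interface

Orientations are given as [roll, pitch, yaw] about the fixed x, y, z axes, in that order (R = Rz(yaw) Ry(pitch) Rx(roll)).
In Python, from rig import * gives the robot as it stands.
- The arm moves only by the tool step_arm, never from a script. Its argument "motion" is a list of rows, each an object with "claw": the finger opening in mm, from 0 to 85.4; "delta_pos": the shift along the tool's x, y, z in mm, a list of three; "turn": the turn about the tool's z in rad. In form: [{"claw": claw, "delta_pos": [dx, dy, dz], "turn": turn}, ...]. A call has 1 to 8 rows; each row shifts and turns the commanded pose from where the row before left it, along the tool's axes as they then stand; what a row does not reach is not made up. A row lasts 1/12 s, in which the tool goes at most 41.7 mm and 7.16 degrees, less where a joint would pass 70% of its speed; a pose out of reach is approached as far as the arm can. A call is refused whole if a number of a shift passes 41.7 or a number of a turn 0.125, either way. A call with a gripper value outside its range is refused whole. The fingers move at their own pace and stop on an object; "force" is the grip in N (left out, the last holds). Time passes only in rows, so rows that do not move let the fingers close. It gives the time, the measured TCP pose, the force, the opening and the grip force at its end, in the units of the state.
- sense(): the state, without advancing time (a new reading comes with each control period).
- grab_frame(name): name is "side" or "top"; returns a dict with "img" (420x560x3 uint8, red, green, blue), "vertical_fov" (degrees; the focal length in pixels is half the picture's height over the tangent of half this angle, whatever the lens; pixels are square), "cx", "cy" (the principal point, pixels), "D" ([k1, k2, p1, p2, k3] as OpenCV has them; the pictures are not rectified), "R" (3x3) and "t" (3): a world point X has camera coordinates R X + t. Camera axes: x right, y down, z forward; pixel columns grow to the right and rows downward; lengths in mm; the calibration is good to about 2 mm. A picture is of the moment at which its call begins. There is no depth.
- sign_off(): hands the job in; it is judged then, once.
The state is a dict: "clock": time; "qpos": joint angles; "qvel": joint speeds; "joint_efforts": joint torques, N m; "eef_pos": TCP position; "tcp_rot": TCP orientation; "contact_force": force on the tool from outside, world axes, zero at the start; "wrist_torque": the same for the moment, N m; "opening": opening from 0.0 (shut) to 1.0 (fully open); "grasp_force": force on a finger pad.
Only numpy, scipy, OpenCV 4.12 (cv2) and the standard library are available. Lean on these libraries where they do the work, as an engineer would, in place of code of your own. Each camera call takes 0.05 s, during which the arm holds its last target. There are 200 camera calls.

## Task

Weigh the blue parts case: it is too wide to grip, so slide it gently from the scale's loading ledge onto the sprung steel pan. What is inside lies towards one unknown end of the case or near its middle, so nudge it along the pan until the pan rests level with its needle at the red mark, and leave the case flat on the pan alone, squarely aligned with it and in the middle of its width. Do not press the pan down hard, slide the case rather than lifting or tipping it, and leave the other things on the bench alone.

Things in the scene. Friction and masses are not known exactly. Their poses are not given: they have to be found in the camera images.
- case: closed blue plastic case, solid box 92 (own x) x 110 (own y) x 40 mm with a grey lid plate on top to 45 mm; origin at the centre of its underside. About 0.6 kg, mostly a dense load hidden inside: the centre of mass lies up to 25 mm from the middle along the case's own y, either way, and cannot be seen. It starts on the ledge with its y roughly along the ledge's y.
- scale: the fixed bench scale, 150 (x) x 370 (y) mm; origin on the table under its middle. Its -y part is the white loading ledge: flat top 60 mm above the table, 150 mm wide in x, from y = -190 to y = +16 mm. The pan follows at its +y end, centred at y = +103 mm. A dial on a post stands beside the pan at x = +110 to +115 mm, y = 58 to 148 mm, up to 168 mm above the table.
- ledge_mid (a point): middle of the ledge's top surface; axes as the scale's
- pan_mid (a point): middle of the top surface of the steel pan, a flat plate 134 (x) x 166 (y) x 6 mm without rim; axes turn with the pan. Empty and level, its top is 60 mm above the table, flush with the ledge, with a 4 mm gap between (ledge edge to pan edge).
- rock (a joint): tilt of the pan in rad about the pivot along the scale's x through the pan's middle; 0 = level, positive = +y end (far from the ledge) up, ledge end down; stops at -0.12 and +0.12. It is sprung: with the case on it, it tilts about 0.005 rad for each mm that the case's centre of mass is off the pivot.
- sink (a joint): how far the pan is pressed down on its spring, in m; 0 = empty, about 4 mm under the case (1.5 N per mm), stop at 14 mm
- needle_tip (a point): tip of the black upright needle fixed to the pan, 125 mm from the pan's middle along +x and 99 mm above its top; it swings along y as the pan tilts
- level_mark (a point): centre of the red mark on the dial, just behind the needle tip when the pan is level
- weight: bystander, leave alone: brass check weight, 42 mm across, 60 mm tall; origin under its middle
- meter: bystander, leave alone: yellow multimeter lying flat, 130 x 70 x 38 mm; origin under its middle
- flux: bystander, leave alone: white bottle with red cap, 48 mm across, 120 mm tall; origin under its middle
- tape: bystander, leave alone: roll of black tape, 90 mm across, 24 mm tall; origin under its middle
- driver: bystander, leave alone: red screwdriver, 180 mm long, lying; origin under its middle
- mug: bystander, leave alone: blue mug, 76 mm across, 90 mm tall; origin under its middle
- bin: bystander, leave alone: red open bin 120 x 100 x 50 mm; origin under its middle

How it is judged:
By the outcome, as a careful person would: the job done as asked, in the order asked, and still so for the second after the job is handed in, with the robot touching nothing.
It also fails if it takes over 64 s, if anything falls off the work surface, if the arm or the gripper's body presses on something with over 40 N, if the wrist force passes 120 N, or if a joint passes its speed limit or range.

## Working session

There is one attempt and no reset: what is moved stays moved. The work goes in short steps, Python scripts to look and compute and a tool call to move; the robot and the scene stay as the last step left them, time stands still between calls to the robot, and variables do not carry over. Pictures are saved under pics/ and viewed, at most 10 in all, crops included, and the job is handed in when it is done.

Besides the shell and the picture viewer there is one more tool, called after ">>>" by a JSON object that holds its "fn" and its "kwargs". step_arm: Moves the arm, as the interface text tells. Its arguments: {"type":"object","properties":{"motion":{"type":"array","items":{"type":"object","properties":{"claw":{"type":"number"},"delta_pos":{"type":"array","items":{"type":"number"}},"turn":{"type":"number"}}}},"force":{"type":"number"}},"required":["motion"]}

```bash
mkdir -p pics; cat > h.py <<'E'
from rig import *
import numpy as np, cv2
def cam(n):
    f=grab_frame(n); F=210/np.tan(np.radians(f["vertical_fov"])/2)
    f["K"]=np.array([[F,0,f["cx"]],[0,F,f["cy"]],[0,0,1.]]); f["D"]=np.array(f["D"],float); f["R"]=np.array(f["R"]);f["t"]=np.array(f["t"]); return f
def save(f,n,box=None,s=1):
    im=f["img"][:,:,::-1]
    if box: im=im[box[1]:box[3],box[0]:box[2]]
    cv2.imwrite("pics/"+n,cv2.resize(im,None,fx=s,fy=s,interpolation=cv2.INTER_CUBIC))
def onplane(f,uv,z):
    p=cv2.undistortPoints(np.array(uv,float).reshape(-1,1,2),f["K"],f["D"]).reshape(-1,2)
    c=-f["R"].T@f["t"]; d=np.c_[p,np.ones(len(p))]@f["R"]
    return c+d*((z-c[2])/d[:,2])[:,None]
def proj(f,X):
    return cv2.projectPoints(np.array(X,float).reshape(-1,1,3),cv2.Rodrigues(f["R"])[0],f["t"],f["K"],f["D"])[0].reshape(-1,2)
E
python3 - <<'E'
from h import *
for n in("side","top"):
    f=cam(n);save(f,n+"0.png",None,1.4);print(n,-f["R"].T@f["t"],f["R"][2],f["K"][0,0])
s=sense();print(s["eef_pos"],s["tcp_rot"],s["contact_force"],s["clock"])
E
```

```text
side [ 425.35109403 1032.69083143 1063.77206232] [ 0.06350412 -0.73571284 -0.67430991] 541.6198190961405
top [ 288.7685914     4.46893718 1483.53530352] [ 0.15263815 -0.0045794  -0.98827153] 461.3059954481411
[201.68573029 591.12314759 238.65260828] [-3.14036751e+00 -1.95111702e-05  2.81277210e+00] [ 0.37410228 -0.6487294   0.17215224] 0.1
```

View pics/side0.png

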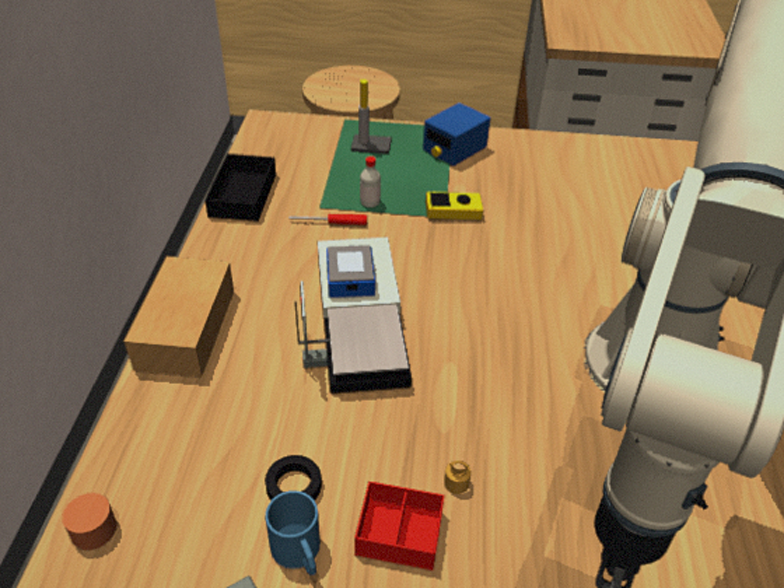

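View pics/top0.png

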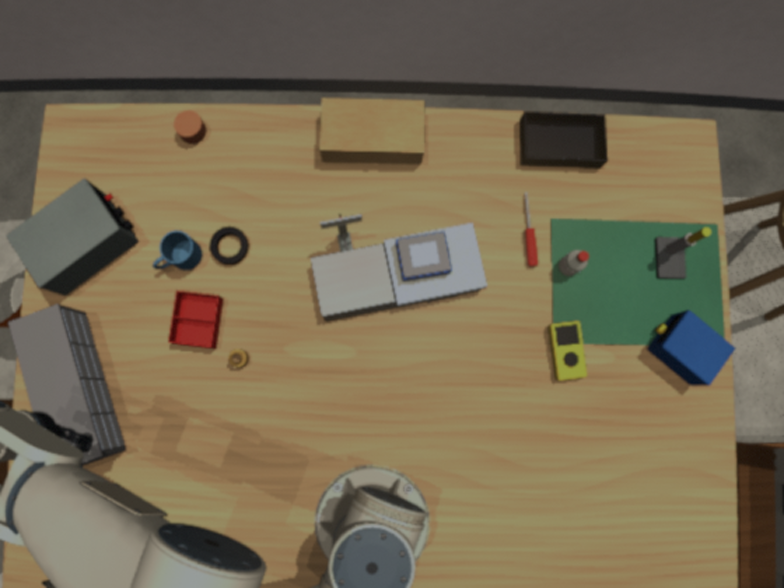

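The side view shows the ledge (318-398, 238-310) with the case on it and the pan nearer the camera. In the top view the pan is at about (355,280), the case at (424,255) and the dial at (342,222). I'll zoom in to get the corners.

```bash
python3 - <<'E'
from h import *
f=cam("top");save(f,"top1.png",(215,145,355,235),5.7)
E
```

```text
(no output)
```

View pics/top1.png

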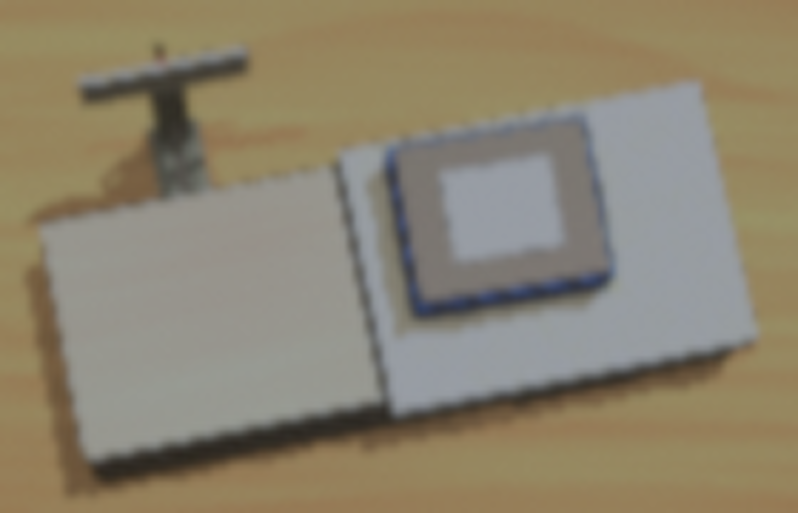

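Crop pixels: ledge corners are (338,152), (703,82), (757,340) and (392,415). Pan corners are (40,222), (338,165), (385,403) and (90,460). The case's blue top rim runs (387,148), (585,113), (612,275), (420,313).

```bash
cat >> h.py <<'E'
def fit(f,uv,model,z):
    W=onplane(f,uv,z)[:,:2]; M=np.array(model,float)
    a=M-M.mean(0); b=W-W.mean(0)
    th=np.arctan2((a[:,0]*b[:,1]-a[:,1]*b[:,0]).sum(),(a*b).sum()); R=np.array([[np.cos(th),-np.sin(th)],[np.sin(th),np.cos(th)]])
    t=W.mean(0)-R@M.mean(0); return t,th,np.round(W-(M@R.T+t),1)
def rot(th): return np.array([[np.cos(th),-np.sin(th)],[np.sin(th),np.cos(th)]])
E
python3 - <<'E'
from h import *
f=cam("top")
c=lambda l:[(215+(x+.5)/5.7-.5,145+(y+.5)/5.7-.5) for x,y in l]
# scale: +y toward image left (world +y), +x away from the robot
m=[(75,16),(75,-190),(-75,-190),(-75,16),(67,186),(67,20),(-67,20),(-67,186)]
t,th,r=fit(f,c([(338,152),(703,82),(757,340),(392,415),(40,222),(338,165),(385,403),(90,460)]),m,60)
print("scale",t,th,r.tolist())
m=[(46,55),(46,-55),(-46,-55),(-46,55)]
tc,tc_h,r=fit(f,c([(387,148),(585,113),(612,275),(420,313)]),m,101)
print("case",tc,tc_h,r.tolist(), "in scale",rot(th).T@(tc-t))
E
```

```text
scale [563.54030903 -45.86801102] 0.22013409714111007 [[-0.4, 1.2], [0.1, -1.4], [0.7, 1.7], [-0.8, 1.3], [0.8, 0.9], [0.8, -1.1], [-1.2, -0.4], [-0.1, -2.2]]
case [ 592.11886935 -100.66877547] 0.20338618951586152 [[-0.3, -1.1], [-0.3, -0.3], [0.8, 3.2], [-0.2, -1.8]] in scale [ 15.92258599 -59.71875041]
```

```bash
cat >> h.py <<'E'
S0=np.array([563.5,-45.9]); TH=0.220
def s2w(x,y): return S0+rot(TH)@np.array([x,y])
def w2s(p): return rot(TH).T@(np.array(p)[:2]-S0)
def go(x,y,z):   # shift in tool axes to scale coords x,y at height z
    from scipy.spatial.transform import Rotation as Ro
    s=sense(); Rm=Ro.from_euler("xyz",s["tcp_rot"]).as_matrix()
    print("now",w2s(s["eef_pos"]).round(1),np.round(s["eef_pos"][2],1),"yaw-TH",round(s["tcp_rot"][2]-TH,4),"clk",s["clock"],"F",np.round(s["contact_force"],1),"q",np.round(s["qpos"],2))
    d=Rm.T@(np.r_[s2w(x,y),z]-s["eef_pos"]); print("tool shift",d.round(1),"len",np.linalg.norm(d).round(1))
def avg(n,k):
    f=cam(n); f["img"]=np.mean([f["img"]]+[grab_frame(n)["img"] for _ in range(k-1)],0); return f
E
python3 - <<'E'
from h import *
for n in("side","top"):
    f=avg(n,10); np.save("ref_"+n,f["img"])
    for k,X in dict(tip=np.r_[s2w(125,103),159],base=np.r_[s2w(125,103),70]).items(): print(n,k,proj(f,X))
    if n=="side": save(f,"side1.png",(205,165,305,285),5)
E
```

```text
side tip [[210.14169161 214.82650685]]
side base [[212.17139148 240.33676672]]
top tip [[242.79029188 152.74595485]]
top base [[244.1754791  160.48150583]][ WARN:0@11.728] global loadsave.cpp:1063 imwrite_ Unsupported depth image for selected encoder is fallbacked to CV_8U.
```

>>> {"fn": "step_arm", "kwargs": {"motion": [{"claw":60,"delta_pos":[0,0,0],"turn":-0.11},{"claw":60,"delta_pos":[0,0,0],"turn":-0.11},{"claw":60,"delta_pos":[0,0,0],"turn":-0.11},{"claw":60,"delta_pos":[0,0,0],"turn":-0.11},{"claw":60,"delta_pos":[0,0,0],"turn":-0.11}]}}

```text
clock: 1.62
eef_pos: [201.8, 591.5, 239.3]
tcp_rot: [-3.142, -0.0, -2.915]
contact_force: [0.3, -0.4, 0.6]
opening: 0.704
grasp_force: 0.0
```

View pics/side1.png

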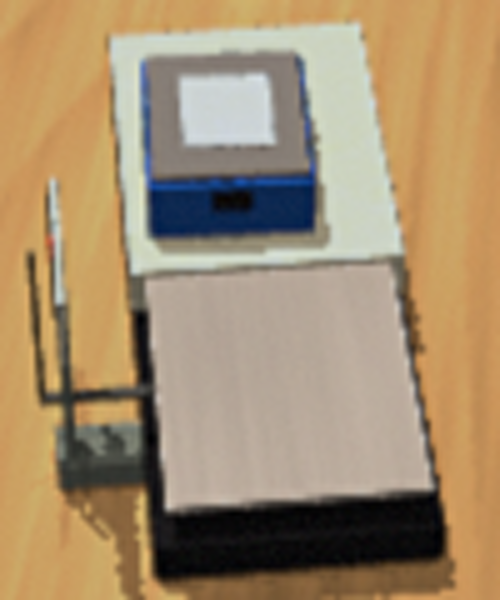

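```bash
python3 -c "
from h import *
go(100,-60,239)"
```

```text
now [-213.8  701. ] 239.3 yaw-TH -3.1349 clk 1.6167 F [ 0.3 -0.4  0.6] q [ 1.24  0.35  1.63  0.    1.16 -0.56]
tool shift [-3.088e+02 -7.631e+02  3.000e-01] len 823.2
```

The needle tip is at crop (30,252), which is full-frame (211,215.4) and agrees with the predicted position. Next I travel to the case's +x side.

>>> {"fn": "step_arm", "kwargs": {"motion": [{"claw":60,"delta_pos":[-14,-34.7,0],"turn":0},{"claw":60,"delta_pos":[-14,-34.7,0],"turn":0},{"claw":60,"delta_pos":[-14,-34.7,0],"turn":0},{"claw":60,"delta_pos":[-14,-34.7,0],"turn":0},{"claw":60,"delta_pos":[-14,-34.7,0],"turn":0},{"claw":60,"delta_pos":[-14,-34.7,0],"turn":0},{"claw":60,"delta_pos":[-14,-34.7,0],"turn":0},{"claw":60,"delta_pos":[-14,-34.7,0],"turn":0}]}}

```text
clock: 2.28
eef_pos: [372.7, 343.7, 239.5]
tcp_rot: [3.141, 0.0, -2.92]
contact_force: [-0.3, 0.8, -0.8]
opening: 0.701
grasp_force: 0.0
```

>>> {"fn": "step_arm", "kwargs": {"motion": [{"claw":60,"delta_pos":[-14,-34.7,0],"turn":0},{"claw":60,"delta_pos":[-14,-34.7,0],"turn":0},{"claw":60,"delta_pos":[-14,-34.7,0],"turn":0},{"claw":60,"delta_pos":[-14,-34.7,0],"turn":0},{"claw":60,"delta_pos":[-14,-34.7,0],"turn":0},{"claw":60,"delta_pos":[-14,-34.7,0],"turn":0},{"claw":60,"delta_pos":[-14,-34.7,0],"turn":0},{"claw":60,"delta_pos":[-14,-34.7,0],"turn":0}]}}

```text
clock: 2.95
eef_pos: [543.0, 97.2, 239.5]
tcp_rot: [3.142, 0.0, -2.921]
contact_force: [0.8, -0.0, -0.3]
opening: 0.705
grasp_force: 0.0
```

>>> {"fn": "step_arm", "kwargs": {"motion": [{"claw":60,"delta_pos":[-14,-34.7,0],"turn":0},{"claw":60,"delta_pos":[-14,-34.7,0],"turn":0},{"claw":60,"delta_pos":[-14,-34.7,0],"turn":0},{"claw":60,"delta_pos":[-14,-34.7,0],"turn":0},{"claw":60,"delta_pos":[-14,-34.7,0],"turn":0},{"claw":60,"delta_pos":[-14,-34.7,0],"turn":0},{"claw":60,"delta_pos":[0,0,0],"turn":0}]}}

```text
clock: 3.53
eef_pos: [672.9, -91.2, 239.1]
tcp_rot: [-3.139, 0.002, -2.923]
contact_force: [-1.6, 0.7, -0.1]
opening: 0.704
grasp_force: 0.0
```

```bash
python3 -c "
from h import *
go(100,-60,82)"
```

```text
now [ 96.9 -68.1] 239.1 yaw-TH -3.1435 clk 3.5333 F [-1.6  0.7 -0.1] q [-0.14  0.44  1.51 -0.    1.19 -1.92]
tool shift [ -2.8   8.5 157.1] len 157.3
```

>>> {"fn": "step_arm", "kwargs": {"motion": [{"claw":60,"delta_pos":[0,8.5,31.4],"turn":0},{"claw":60,"delta_pos":[0,0,31.4],"turn":0},{"claw":60,"delta_pos":[0,0,31.4],"turn":0},{"claw":60,"delta_pos":[0,0,31.4],"turn":0},{"claw":60,"delta_pos":[0,0,31.4],"turn":0},{"claw":60,"delta_pos":[8,0,0],"turn":0},{"claw":60,"delta_pos":[8,0,0],"turn":0}]}}

```text
clock: 4.12
eef_pos: [650.6, -80.6, 80.8]
tcp_rot: [3.14, -0.004, -2.92]
contact_force: [-1.0, 0.4, 0.3]
opening: 0.702
grasp_force: 0.0
```

>>> {"fn": "step_arm", "kwargs": {"motion": [{"claw":60,"delta_pos":[3,0,0],"turn":0},{"claw":60,"delta_pos":[3,0,0],"turn":0},{"claw":60,"delta_pos":[3,0,0],"turn":0},{"claw":60,"delta_pos":[3,0,0],"turn":0}]}}

```text
clock: 4.45
eef_pos: [642.6, -83.5, 84.7]
tcp_rot: [-3.14, 0.005, -2.921]
contact_force: [4.9, 2.0, 3.1]
opening: 0.704
grasp_force: 2.7
```

```bash
python3 - <<'E'
from h import *
go(57,-60,82)
f=cam("top");save(f,"top2.png",(215,145,355,235),5.7)
E
```

```text
now [ 69. -54.] 84.7 yaw-TH -3.1409 clk 4.45 F [4.9 2.  3.1] q [-0.13  0.56  1.7   0.    0.88 -1.92]
tool shift [12.  -6.   2.7] len 13.7
```

View pics/top2.png

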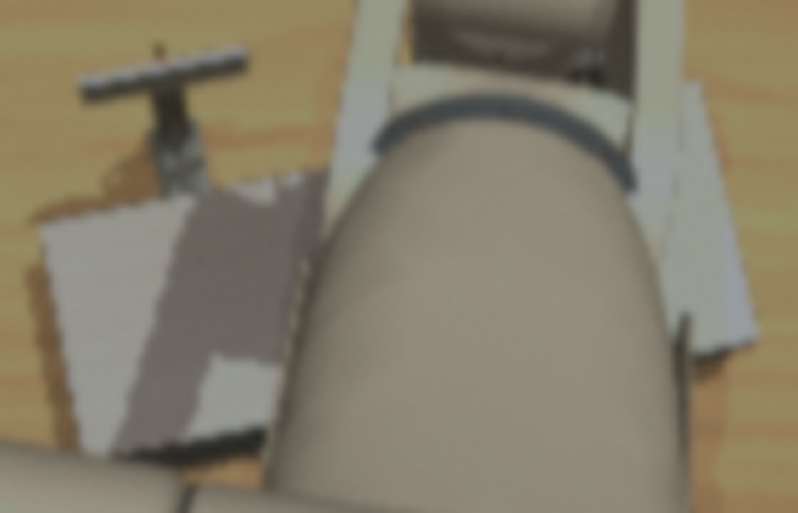

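The arm blocks the top view, but the force shows contact. I'll finish the lateral push and back off.

>>> {"fn": "step_arm", "kwargs": {"motion": [{"claw":60,"delta_pos":[3,0,0],"turn":0},{"claw":60,"delta_pos":[3,0,0],"turn":0},{"claw":60,"delta_pos":[3,0,0],"turn":0},{"claw":60,"delta_pos":[2,0,0],"turn":0},{"claw":60,"delta_pos":[0,0,0],"turn":0}]}}

```text
clock: 4.92
eef_pos: [632.3, -86.2, 84.4]
tcp_rot: [-3.14, 0.005, -2.92]
contact_force: [4.8, 0.5, 4.6]
opening: 0.703
grasp_force: 2.7
```

```bash
python3 - <<'E'
from h import *
go(57,-60,82)
f=avg("side",4);save(f,"side2.png",(205,155,325,275),5)
E
```

```text
now [ 58.4 -54.4] 84.4 yaw-TH -3.1401 clk 4.9167 F [4.8 0.5 4.6] q [-0.14  0.54  1.72  0.    0.87 -1.93]
tool shift [ 1.4 -5.6  2.4] len 6.2[ WARN:0@4.727] global loadsave.cpp:1063 imwrite_ Unsupported depth image for selected encoder is fallbacked to CV_8U.
```

View pics/side2.png

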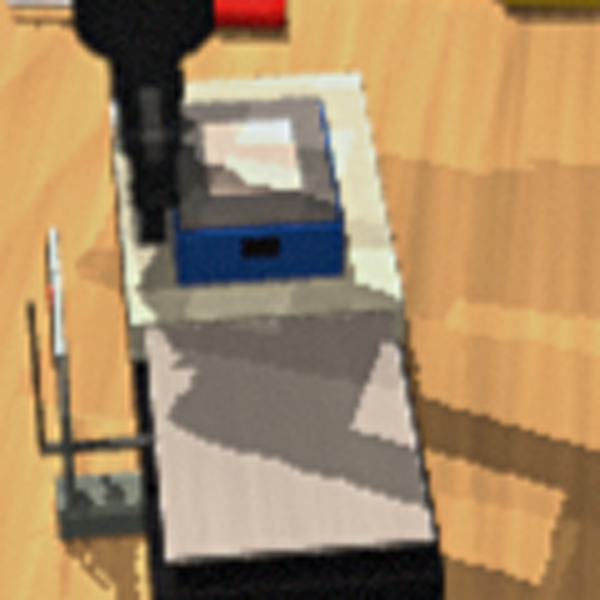

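The case's front bottom corners are at crop (179,285) and (343,276). The ledge front corners at (134,328) and (404,311) give a reference, and the tool is on the left side.

```bash
python3 - <<'E'
from h import *
f=cam("side")
c=lambda l:[(205+(x+.5)/5-.5,155+(y+.5)/5-.5) for x,y in l]
for n,l,z in(("casebottom",[(179,285),(343,276)],60),("casetop101",[(177,229),(343,220)],100),("ledge",[(134,328),(404,311)],60)):
    print(n,[w2s(p).round(1).tolist() for p in onplane(f,c(l),z)])
E
```

```text
casebottom [[45.2, -9.5], [-45.0, -8.5]]
casetop101 [[45.4, -10.5], [-44.3, -9.7]]
ledge [[71.6, 22.3], [-74.8, 22.5]]
```

>>> {"fn": "step_arm", "kwargs": {"motion": [{"claw":60,"delta_pos":[-20,0,0],"turn":0},{"claw":60,"delta_pos":[0,0,-35],"turn":0},{"claw":60,"delta_pos":[0,0,-35],"turn":0},{"claw":60,"delta_pos":[0,0,-35],"turn":0},{"claw":60,"delta_pos":[0,0,0],"turn":0.121},{"claw":60,"delta_pos":[0,0,0],"turn":0.121},{"claw":60,"delta_pos":[0,0,0],"turn":0.121},{"claw":60,"delta_pos":[0,0,0],"turn":0.121}]}}

```text
clock: 5.83
eef_pos: [649.0, -81.8, 187.9]
tcp_rot: [-3.141, 0.0, 2.873]
contact_force: [1.0, 0.4, -0.1]
opening: 0.701
grasp_force: 0.0
```

>>> {"fn": "step_arm", "kwargs": {"motion": [{"claw":60,"delta_pos":[0,0,0],"turn":0.121},{"claw":60,"delta_pos":[0,0,0],"turn":0.121},{"claw":60,"delta_pos":[0,0,0],"turn":0.121},{"claw":60,"delta_pos":[0,0,0],"turn":0.121},{"claw":60,"delta_pos":[0,0,0],"turn":0.121},{"claw":60,"delta_pos":[0,0,0],"turn":0.121},{"claw":60,"delta_pos":[0,0,0],"turn":0.121},{"claw":60,"delta_pos":[0,0,0],"turn":0.121}]}}

```text
clock: 6.5
eef_pos: [649.0, -81.8, 187.6]
tcp_rot: [-3.141, 0.0, 1.905]
contact_force: [-0.8, 0.1, -0.2]
opening: 0.703
grasp_force: 0.0
```

>>> {"fn": "step_arm", "kwargs": {"motion": [{"claw":60,"delta_pos":[0,0,0],"turn":0.121},{"claw":60,"delta_pos":[0,0,0],"turn":0}]}}

```text
clock: 6.67
eef_pos: [649.0, -81.7, 187.6]
tcp_rot: [-3.141, 0.0, 1.784]
contact_force: [0.3, 0.6, -0.2]
opening: 0.701
grasp_force: 0.0
```

```bash
python3 -c "
from h import *
go(0,-158,82)"
```

```text
now [ 75.6 -53.6] 187.6 yaw-TH 1.5644 clk 6.6667 F [ 0.3  0.6 -0.2] q [-0.13  0.45  1.61 -0.    1.08 -0.34]
tool shift [-104.8  -74.9  105.6] len 166.6
```

>>> {"fn": "step_arm", "kwargs": {"motion": [{"claw":60,"delta_pos":[-26.2,-18.7,0],"turn":0},{"claw":60,"delta_pos":[-26.2,-18.7,0],"turn":0},{"claw":60,"delta_pos":[-26.2,-18.7,0],"turn":0},{"claw":60,"delta_pos":[-26.2,-18.7,0],"turn":-0.006},{"claw":60,"delta_pos":[0,0,26.5],"turn":0},{"claw":60,"delta_pos":[0,0,26.5],"turn":0},{"claw":60,"delta_pos":[0,0,26.5],"turn":0},{"claw":60,"delta_pos":[0,0,26],"turn":0}]}}

```text
clock: 7.33
eef_pos: [598.8, -200.6, 81.2]
tcp_rot: [3.141, 0.0, 1.8]
contact_force: [-0.1, -0.2, 0.2]
opening: 0.703
grasp_force: 0.0
```

>>> {"fn": "step_arm", "kwargs": {"motion": [{"claw":60,"delta_pos":[5,0,0],"turn":0},{"claw":60,"delta_pos":[4,0,0],"turn":0},{"claw":60,"delta_pos":[4,0,0],"turn":0},{"claw":60,"delta_pos":[4,0,0],"turn":0},{"claw":60,"delta_pos":[4,0,0],"turn":0}]}}

```text
clock: 7.75
eef_pos: [595.5, -179.3, 83.7]
tcp_rot: [3.139, 0.001, 1.797]
contact_force: [0.3, -0.7, -0.0]
opening: 0.7
grasp_force: 0.0
```

```bash
python3 -c "
from h import *
go(0,-126,82)"
```

```text
now [   2.1 -137.2] 83.7 yaw-TH 1.5769 clk 7.75 F [ 0.3 -0.7 -0. ] q [-0.29  0.53  1.76 -0.    0.86 -0.52]
tool shift [11.2 -2.1  1.6] len 11.5
```

>>> {"fn": "step_arm", "kwargs": {"motion": [{"claw":60,"delta_pos":[4,-2,0],"turn":0.005},{"claw":60,"delta_pos":[4,0,0],"turn":0},{"claw":60,"delta_pos":[4,0,0],"turn":0},{"claw":60,"delta_pos":[4,0,0],"turn":0},{"claw":60,"delta_pos":[4,0,0],"turn":0},{"claw":60,"delta_pos":[4,0,0],"turn":0},{"claw":60,"delta_pos":[4,0,0],"turn":0},{"claw":60,"delta_pos":[4,0,0],"turn":0}]}}

```text
clock: 8.42
eef_pos: [586.4, -149.4, 82.5]
tcp_rot: [3.14, 0.002, 1.791]
contact_force: [0.8, -5.4, 3.8]
opening: 0.703
grasp_force: 2.7
```

>>> {"fn": "step_arm", "kwargs": {"motion": [{"claw":60,"delta_pos":[4,0,0],"turn":0},{"claw":60,"delta_pos":[4,0,0],"turn":0},{"claw":60,"delta_pos":[4,0,0],"turn":0},{"claw":60,"delta_pos":[4,0,0],"turn":0},{"claw":60,"delta_pos":[4,0,0],"turn":0},{"claw":60,"delta_pos":[4,0,0],"turn":0},{"claw":60,"delta_pos":[4,0,0],"turn":0},{"claw":60,"delta_pos":[4,0,0],"turn":0}]}}

```text
clock: 9.08
eef_pos: [579.4, -118.1, 82.4]
tcp_rot: [3.14, 0.002, 1.791]
contact_force: [1.0, -6.1, 3.4]
opening: 0.704
grasp_force: 2.8
```

```bash
python3 - <<'E'
from h import *
go(0,5,82)
f=avg("side",3);f["img"]=f["img"].astype(np.uint8);save(f,"side3.png",(205,155,325,275),5)
E
```

```text
now [ -0.2 -74. ] 82.4 yaw-TH 1.571 clk 9.0833 F [ 1.  -6.1  3.4] q [-0.2   0.49  1.83 -0.    0.82 -0.42]
tool shift [79.   0.2  0.3] len 79.0
```

View pics/side3.png

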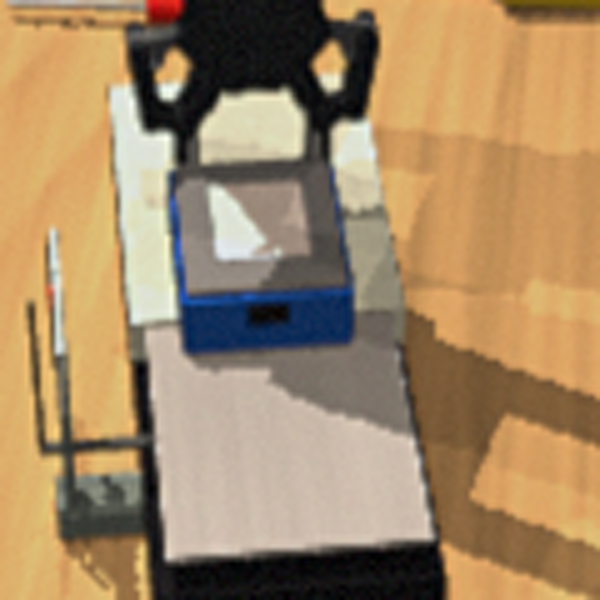

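The case is straight on the scale, with its front edge past the gap (bottom corners at crop (187,353) and (353,343)). I'll keep pushing and add a needle tracker.

>>> {"fn": "step_arm", "kwargs": {"motion": [{"claw":60,"delta_pos":[4,0,0],"turn":0},{"claw":60,"delta_pos":[4,0,0],"turn":0},{"claw":60,"delta_pos":[4,0,0],"turn":0},{"claw":60,"delta_pos":[4,0,0],"turn":0},{"claw":60,"delta_pos":[4,0,0],"turn":0},{"claw":60,"delta_pos":[4,0,0],"turn":0},{"claw":60,"delta_pos":[4,0,0],"turn":0},{"claw":60,"delta_pos":[4,0,0],"turn":0}]}}

```text
clock: 9.9
eef_pos: [572.0, -86.9, 82.1]
tcp_rot: [3.141, 0.001, 1.791]
contact_force: [1.3, -6.4, 4.1]
opening: 0.702
grasp_force: 3.1
```

>>> {"fn": "step_arm", "kwargs": {"motion": [{"claw":60,"delta_pos":[4,0,0],"turn":0},{"claw":60,"delta_pos":[4,0,0],"turn":0},{"claw":60,"delta_pos":[4,0,0],"turn":0},{"claw":60,"delta_pos":[4,0,0],"turn":0},{"claw":60,"delta_pos":[4,0,0],"turn":0},{"claw":60,"delta_pos":[4,0,0],"turn":0},{"claw":60,"delta_pos":[4,0,0],"turn":0},{"claw":60,"delta_pos":[4,0,0],"turn":0}]}}

```text
clock: 10.57
eef_pos: [565.3, -55.8, 82.3]
tcp_rot: [3.14, 0.001, 1.791]
contact_force: [1.4, -6.4, 4.2]
opening: 0.701
grasp_force: 3.2
```

```bash
cat >> h.py <<'E'
def tiprow(img):
    # darkness of the upright needle against the wood at both sides, along rows; half-crossing at the tip
    g=np.asarray(img,float).mean(2)[203:242,206:216]
    d=np.median(g,1)-g.min(1); full=np.median(d[22:32]); k=np.where(d>full*.5)[0]
    i=next(i for i in k if (d[i:i+4]>full*.5).all())
    return 203+i-1+(full*.5-d[i-1])/(d[i]-d[i-1])
def tiprow_model(f,rock,sink):
    y=103-99*np.sin(rock); z=60-sink+99*np.cos(rock)
    return proj(f,np.r_[s2w(125,y),z])[0,1]
def needle(k=6):
    f=avg("side",k); r0=tiprow(np.load("ref_side.npy")); r=tiprow(f["img"]); a=np.linspace(-.13,.13,261)
    m=np.array([tiprow_model(f,x,4) for x in a])-tiprow_model(f,0,0)
    e=r-r0; print("tip row",r0,r,"shift",round(e,2),"rock (sink 4)",a[np.argmin(abs(m-e))].round(3),"px/rad",((m[-1]-m[0])/.26).round(1)); return f
E
python3 - <<'E'
from h import *
go(0,5,82)
f=needle(4);f["img"]=f["img"].astype(np.uint8);save(f,"side4.png",(205,155,325,275),5)
E
```

```text
now [ -0.4 -10. ] 82.3 yaw-TH 1.5709 clk 10.5667 F [ 1.4 -6.4  4.2] q [-0.1   0.46  1.88 -0.    0.8  -0.32]
tool shift [15.   0.4  0.3] len 15.0
tip row 203.62700803212851 203.52067082683308 shift -0.11 rock (sink 4) 0.049 px/rad -27.4
```

View pics/side4.png

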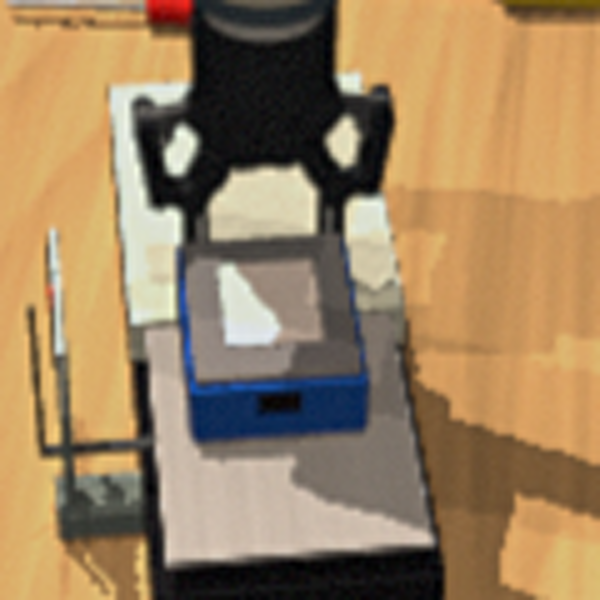

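The case bridges ledge and pan with its front bottom corners at (192,440) and (367,428), and the needle tip is at (30,307). The tracker latched onto the dial, so I'll narrow its columns.

>>> {"fn": "step_arm", "kwargs": {"motion": [{"claw":60,"delta_pos":[3,0,0],"turn":0},{"claw":60,"delta_pos":[3,0,0],"turn":0},{"claw":60,"delta_pos":[3,0,0],"turn":0},{"claw":60,"delta_pos":[3,0,0],"turn":0},{"claw":60,"delta_pos":[3,0,0],"turn":0},{"claw":60,"delta_pos":[0,0,0],"turn":0},{"claw":60,"delta_pos":[0,0,0],"turn":0}]}}

```text
clock: 11.35
eef_pos: [560.9, -40.2, 81.6]
tcp_rot: [-3.141, -0.001, 1.791]
contact_force: [0.4, -2.0, 0.7]
opening: 0.7
grasp_force: 0.8
```

```bash
sed -i 's/206:216/207:214/' h.py; python3 - <<'E'
from h import *
go(0,10,82)
f=needle(5); np.save("f5",f["img"])
g=np.load("ref_side.npy").mean(2)[208:222,205:217]; print(g.astype(int)); print(f["img"].mean(2)[208:222,205:217].astype(int))
E
```

```text
now [-1.3  6.1] 81.6 yaw-TH 1.5709 clk 11.35 F [ 0.4 -2.   0.7] q [-0.07  0.46  1.89  0.    0.8  -0.29]
tool shift [ 3.9  1.3 -0.4] len 4.1
tip row 215.13783201722902 216.21357409713573 shift 1.08 rock (sink 4) 0.004 px/rad -27.4
[[145 149 150 150 148 147 151 156 152 103 180 190]
 [145 150 150 149 148 150 153 155 154 100 147 176]
 [146 149 151 149 147 151 154 157 153 100 149 199]
 [148 150 151 148 149 151 153 156 153 104 151 202]
 [151 150 149 147 149 153 154 155 155 116 152 202]
 [150 150 150 149 151 154 155 155 155 119 126 196]
 [150 151 150 150 154 149 147 156 155 114 111 195]
 [150 149 149 151 153 122 110 149 156 128 109 195]
 [151 150 148 153 155 100  63 143 158 130  92 191]
 [150 150 148 154 156  99  53 143 158 138  87 188]
 [150 149 151 155 156 106  50 144 161 153  89 189]
 [150 149 150 155 158 124  59 143 161 155  85 190]
 [150 149 153 155 157 126  60 143 162 156  83 191]
 [150 150 152 156 159 134  62 134 160 154  86 189]]
[[158 162 162 161 160 162 165 169 168 114 197 206]
 [158 160 164 163 160 162 167 170 166 109 159 190]
 [160 163 162 161 160 164 167 169 167 110 162 216]
 [161 165 163 160 161 165 167 169 167 114 164 219]
 [163 165 161 161 162 164 167 170 166 128 166 219]
 [163 162 163 161 164 166 168 168 168 130 140 215]
 [164 163 161 161 164 169 170 168 167 125 121 213]
 [163 163 161 163 167 169 163 170 170 139 119 211]
 [164 164 162 164 170 155 128 161 171 141 102 208]
 [164 162 162 166 167 114  74 154 172 149  98 206]
 [164 163 164 167 169 116  60 155 174 168  96 205]
 [164 163 163 169 172 135  64 156 175 170  92 207]
 [164 162 164 169 171 135  63 153 175 169  93 207]
 [162 164 166 167 171 147  68 145 174 170  94 207]]
```

>>> {"fn": "step_arm", "kwargs": {"motion": [{"claw":60,"delta_pos":[2,-1,0],"turn":0},{"claw":60,"delta_pos":[2,0,0],"turn":0},{"claw":60,"delta_pos":[2,0,0],"turn":0},{"claw":60,"delta_pos":[0,0,0],"turn":0},{"claw":60,"delta_pos":[0,0,0],"turn":0},{"claw":60,"delta_pos":[0,0,0],"turn":0}]}}

```text
clock: 12.1
eef_pos: [558.9, -34.8, 81.7]
tcp_rot: [-3.141, -0.0, 1.791]
contact_force: [0.0, -1.3, -1.7]
opening: 0.704
grasp_force: 0.9
```

```bash
python3 - <<'E'
from h import *
go(0,12,82)
f=needle(6); f["img"]=f["img"].astype(np.uint8);save(f,"side5.png",(205,175,305,275),5.9)
t=cam("top"); print(np.array(np.load("ref_top.npy")).mean(2)[148:160,236:250].astype(int)); print(t["img"].mean(2)[148:160,236:250].astype(int))
E
```

```text
now [-2.1 11.8] 81.7 yaw-TH 1.571 clk 12.1 F [ 0.  -1.3 -1.7] q [-0.06  0.45  1.89 -0.    0.79 -0.29]
tool shift [ 0.2  2.1 -0.3] len 2.1
tip row 215.13783201722902 215.5246710526316 shift 0.39 rock (sink 4) 0.03 px/rad -27.4
[[125 125 125 125 125 125 126 125 125 125 126 126 126 126]
 [127 127 127 127 127 127 126 127 126 127 127 127 127 127]
 [128 128 128 128 128 128 128 128 128 128 128 128 128 128]
 [129 129 129 129 129 128 126 127 128 129 129 129 129 129]
 [129 129 129 129 128 122 115 117 125 129 129 129 129 128]
 [128 128 129 128 127 118  98 101 120 127 127 127 129 130]
 [127 127 127 127 127 119  98  97 120 128 127 127 131 133]
 [126 127 128 129 129 125 114 113 126 134 131 130 129 124]
 [129 131 132 134 135 134 130 124 121 120 118 117 109  95]
 [135 136 131 124 121 120 118 108  95  85  81  80  76  68]
 [121 119 110  95  85  82  80  76  68  62  61  62  64  66]
 [ 81  81  75  68  63  61  60  60  59  59  61  70  80  86]]
[[124 124 124 124 125 124 124 124 124 124 124 124 124 124]
 [126 125 125 125 125 126 126 125 125 126 125 125 125 126]
 [126 126 126 127 127 127 127 127 127 126 127 126 127 127]
 [127 127 127 128 128 127 125 125 127 127 128 127 127 127]
 [128 128 127 128 128 125 117 115 122 127 127 127 127 127]
 [127 126 127 127 127 121 102  98 117 125 126 126 128 128]
 [125 125 125 126 126 119  98  93 117 126 125 125 129 131]
 [124 125 126 127 128 124 112 110 124 132 129 128 128 122]
 [127 129 130 132 134 132 129 121 119 119 117 116 108  94]
 [134 135 130 123 120 119 116 107  93  84  80  79  75  67]
 [119 117 109  93  84  80  79  75  66  62  59  62  64  65]
 [ 80  79  74  67  61  60  60  59  58  57  60  69  80  85]]
```

View pics/side5.png

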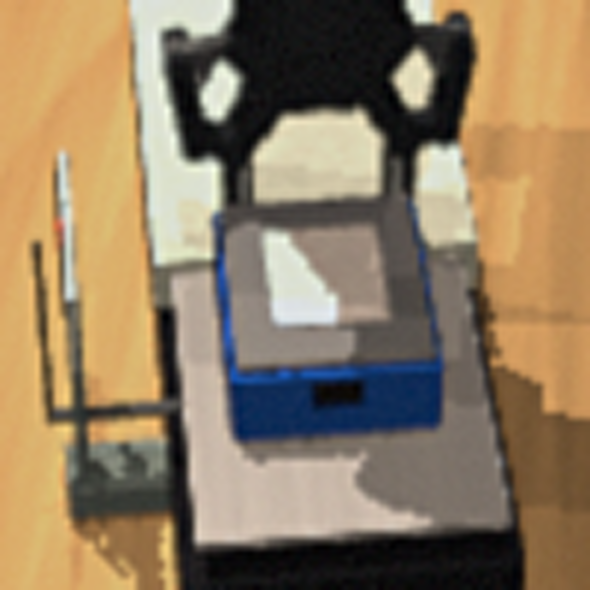

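The needle tip is at crop (37,243) and the case sits on the pan with the fingers still touching its back face. I'll back off and measure the needle with both cameras.

>>> {"fn": "step_arm", "kwargs": {"motion": [{"claw":60,"delta_pos":[-10,0,0],"turn":0},{"claw":60,"delta_pos":[-10,2,0],"turn":0},{"claw":60,"delta_pos":[-10,0,0],"turn":0},{"claw":60,"delta_pos":[0,0,0],"turn":0}]}}

```text
clock: 12.78
eef_pos: [568.5, -65.8, 82.0]
tcp_rot: [3.141, 0.001, 1.79]
contact_force: [0.4, 0.3, -0.9]
opening: 0.704
grasp_force: 0.0
```

```bash
cat >> h.py <<'E'
def topcol(img):
    g=np.asarray(img,float).mean(2)[151:155,239:247]; d=np.clip(np.median(np.asarray(img,float).mean(2)[151:155,230:239],1)[:,None]-g-3,0,None)
    return (d.sum(0)*np.arange(239,247)).sum()/d.sum()
def needle2(k=6):
    from scipy.optimize import fsolve
    f=avg("side",k);t=avg("top",k); e=np.array([tiprow(f["img"])-tiprow(np.load("ref_side.npy")),topcol(t["img"])-topcol(np.load("ref_top.npy"))])
    def m(v):
        X=np.r_[s2w(125,103-99*np.sin(v[0])),60-v[1]+99*np.cos(v[0])]; return np.array([proj(f,X)[0,1],proj(t,X)[0,0]])
    print("shift px",e.round(2),"rock,sink",fsolve(lambda v:m(v)-m([0,0])-e,[0,4]).round(4)); a=np.linspace(-.13,.13,261)
    print("rock if sink 4: side",a[np.argmin([abs(m([x,4])-m([0,0])-e)[0] for x in a])].round(3),"top",a[np.argmin([abs(m([x,4])-m([0,0])-e)[1] for x in a])].round(3)); return f,t
E
python3 - <<'E'
from h import *
go(0,12,82); f,t=needle2()
for i in range(205,206): pass
c=lambda l:[(205+(x+.5)/5.9-.5,175+(y+.5)/5.9-.5) for x,y in l]
for z in(56,58): print([w2s(p).round(1).tolist() for p in onplane(f,c([(238,440),(440,429),(195,548),(513,526)]),z)])
E
```

```text
now [  0.6 -20.5] 82.0 yaw-TH 1.5696 clk 12.7833 F [ 0.4  0.3 -0.9] q [-0.12  0.47  1.87 -0.    0.8  -0.34]
tool shift [32.5 -0.6 -0. ] len 32.5
shift px [-2.4   3.36] rock,sink [0.1021 0.7657]
rock if sink 4: side 0.13 top 0.101
[[43.4, 128.6], [-44.5, 130.5], [65.9, 188.8], [-68.4, 189.5]]
[[43.5, 130.5], [-44.3, 132.3], [66.0, 190.6], [-68.0, 191.2]]
```

>>> {"fn": "step_arm", "kwargs": {"motion": [{"claw":60,"delta_pos":[10,-0.6,0],"turn":0},{"claw":60,"delta_pos":[8,0,0],"turn":0},{"claw":60,"delta_pos":[5,0,0],"turn":0},{"claw":60,"delta_pos":[3,0,0],"turn":0},{"claw":60,"delta_pos":[3,0,0],"turn":0},{"claw":60,"delta_pos":[3,0,0],"turn":0},{"claw":60,"delta_pos":[3,0,0],"turn":0},{"claw":60,"delta_pos":[3,0,0],"turn":0}]}}

```text
clock: 14.05
eef_pos: [559.6, -27.3, 82.4]
tcp_rot: [3.14, 0.002, 1.792]
contact_force: [1.4, -6.5, 4.2]
opening: 0.697
grasp_force: 3.7
```

>>> {"fn": "step_arm", "kwargs": {"motion": [{"claw":60,"delta_pos":[3,0,0],"turn":0},{"claw":60,"delta_pos":[3,0,0],"turn":0},{"claw":60,"delta_pos":[3,0,0],"turn":0},{"claw":60,"delta_pos":[3,0,0],"turn":0},{"claw":60,"delta_pos":[0,0,0],"turn":0},{"claw":60,"delta_pos":[-8,0,0],"turn":0},{"claw":60,"delta_pos":[-8,0,0],"turn":0},{"claw":60,"delta_pos":[0,0,0],"turn":0}]}}

```text
clock: 14.72
eef_pos: [559.7, -31.7, 81.7]
tcp_rot: [3.142, 0.0, 1.79]
contact_force: [1.3, 0.4, 0.5]
opening: 0.7
grasp_force: 0.0
```

```bash
python3 - <<'E'
from h import *
go(0,30,82); f,t=needle2()
E
```

```text
now [-0.6 14.7] 81.7 yaw-TH 1.5704 clk 14.7167 F [1.3 0.4 0.5] q [-0.06  0.45  1.89 -0.    0.79 -0.28]
tool shift [15.3  0.6 -0.3] len 15.3
shift px [-0.97  2.24] rock,sink [0.0672 2.6802]
rock if sink 4: side 0.083 top 0.067
```

>>> {"fn": "step_arm", "kwargs": {"motion": [{"claw":60,"delta_pos":[7,0.5,0],"turn":0},{"claw":60,"delta_pos":[6,0,0],"turn":0},{"claw":60,"delta_pos":[3,0,0],"turn":0},{"claw":60,"delta_pos":[3,0,0],"turn":0},{"claw":60,"delta_pos":[3,0,0],"turn":0},{"claw":60,"delta_pos":[3,0,0],"turn":0},{"claw":60,"delta_pos":[2,0,0],"turn":0},{"claw":60,"delta_pos":[2,0,0],"turn":0}]}}

```text
clock: 15.98
eef_pos: [554.7, -2.7, 82.6]
tcp_rot: [3.14, 0.002, 1.792]
contact_force: [0.9, -8.0, 5.4]
opening: 0.706
grasp_force: 3.5
```

>>> {"fn": "step_arm", "kwargs": {"motion": [{"claw":60,"delta_pos":[0,0,0],"turn":0},{"claw":60,"delta_pos":[0,0,0],"turn":0},{"claw":60,"delta_pos":[-6,0,0],"turn":0},{"claw":60,"delta_pos":[-6,0,0],"turn":0},{"claw":60,"delta_pos":[0,0,0],"turn":0}]}}

```text
clock: 16.4
eef_pos: [556.4, -14.7, 81.7]
tcp_rot: [-3.141, 0.0, 1.79]
contact_force: [-0.2, 0.0, 0.4]
opening: 0.703
grasp_force: 0.0
```

```bash
python3 - <<'E'
from h import *
go(0,30,82); f,t=needle2()
E
```

```text
now [-0.2 32. ] 81.7 yaw-TH 1.5705 clk 16.4 F [-0.2  0.   0.4] q [-0.03  0.45  1.9  -0.    0.79 -0.25]
tool shift [-2.   0.2 -0.3] len 2.0
shift px [0.21 0.66] rock,sink [0.0189 2.4277]
rock if sink 4: side 0.037 top 0.018
```

>>> {"fn": "step_arm", "kwargs": {"motion": [{"claw":60,"delta_pos":[5,0,0],"turn":0},{"claw":60,"delta_pos":[4,0,0],"turn":0},{"claw":60,"delta_pos":[2,0,0],"turn":0},{"claw":60,"delta_pos":[2,0,0],"turn":0},{"claw":60,"delta_pos":[2,0,0],"turn":0},{"claw":60,"delta_pos":[2,0,0],"turn":0},{"claw":60,"delta_pos":[0,0,0],"turn":0},{"claw":60,"delta_pos":[0,0,0],"turn":0}]}}

```text
clock: 17.67
eef_pos: [553.1, 2.4, 82.2]
tcp_rot: [3.141, 0.001, 1.791]
contact_force: [1.1, -5.1, 3.0]
opening: 0.703
grasp_force: 2.5
```

>>> {"fn": "step_arm", "kwargs": {"motion": [{"claw":60,"delta_pos":[-7,0,0],"turn":0},{"claw":60,"delta_pos":[-7,0,0],"turn":0},{"claw":60,"delta_pos":[0,0,0],"turn":0},{"claw":60,"delta_pos":[0,0,0],"turn":0}]}}

```text
clock: 18.0
eef_pos: [555.5, -11.5, 81.5]
tcp_rot: [-3.141, -0.0, 1.79]
contact_force: [0.6, 0.6, -0.3]
opening: 0.7
grasp_force: 0.0
```

```bash
python3 - <<'E'
from h import *
go(0,30,82); f,t=needle2()
f["img"]=f["img"].astype(np.uint8);save(f,"side6.png",(205,175,305,275),5.9)
E
```

```text
now [-0.3 35.3] 81.5 yaw-TH 1.5696 clk 18.0 F [ 0.6  0.6 -0.3] q [-0.02  0.45  1.9   0.    0.79 -0.24]
tool shift [-5.3  0.3 -0.5] len 5.4
shift px [0.95 0.15] rock,sink [2.8000e-03 3.4306e+00]
rock if sink 4: side 0.009 top 0.002
```

View pics/side6.png

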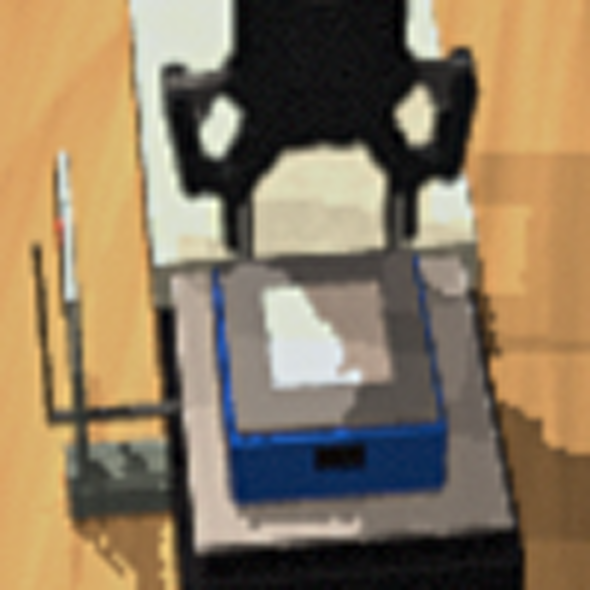

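The needle tip is at (37,243) beside the mark and rock is about 0.003, so the pan is level. The case front corners (233,505) and (445,492) suggest it may sit a few mm towards +x. I've used my picture budget, so I'll check that numerically.

```bash
cat >> h.py <<'E'
def casepose(f):
    """least squares of pose (x,y,yaw) in the scale frame from the blue front face outline, side camera, pan top at z=56"""
    from scipy.optimize import least_squares
    im=cv2.resize(np.asarray(f["img"],np.float32)[175:275,205:305],None,fx=8,fy=8,interpolation=cv2.INTER_CUBIC)
    b=im[:,:,2]-im[:,:,0]; m=(b>0.5*np.percentile(b,98)).astype(np.uint8); m=cv2.morphologyEx(m,cv2.MORPH_CLOSE,np.ones((41,41),np.uint8)); m=cv2.morphologyEx(m,cv2.MORPH_OPEN,np.ones((61,61),np.uint8))
    n,l,st,_=cv2.connectedComponentsWithStats(m); i=1+st[1:,4].argmax(); m=l==i; x0,y0,w,h=st[i,:4]
    px=lambda c,r:(205+(c+.5)/8-.5,175+(r+.5)/8-.5)
    rows=np.arange(y0+int(.35*h),y0+int(.65*h),4); L=[px(np.where(m[r])[0][0]-.5,r) for r in rows]; Rr=[px(np.where(m[r])[0][-1]+.5,r) for r in rows]
    cols=np.arange(x0+int(.15*w),x0+int(.85*w),8); B=[px(c,np.where(m[:,c])[0][-1]+.5) for c in cols]
    def P(v,x,z): q=np.array([v[0],v[1]])+rot(v[2])@np.array([x,55.]); return proj(f,np.r_[s2w(*q),z])[0]
    def dist(p,a,c): d=(c-a)/np.linalg.norm(c-a); q=np.array(p)-a; return q[:,0]*d[1]-q[:,1]*d[0]
    def res(v):
        a,c=P(v,46,56),P(v,-46,56); a2,c2=P(v,46,96),P(v,-46,96); return np.r_[dist(L,a,a2),dist(Rr,c,c2),dist(B,a,c)]
    s=least_squares(res,[0,130,0]); print("case in scale x,y,yaw",s.x.round(3),"rms px",np.sqrt((s.fun**2).mean()).round(2))
    g=np.asarray(f["img"],float).mean(2)
    for yy in (176,181):
        for sx in(1,-1):
            X=np.linspace(sx*58,sx*76,73); uv=proj(f,[np.r_[s2w(x,yy),56] for x in X]).astype(np.float32)
            p=cv2.remap(g.astype(np.float32),uv[:,0],uv[:,1],cv2.INTER_LINEAR).ravel(); d=np.abs(np.diff(cv2.GaussianBlur(p.reshape(-1,1),(1,9),0).ravel())); k=d.argmax(); print("pan edge",yy,sx,X[k].round(1),end="; ")
    print()
E
python3 - <<'E'
from h import *
f=avg("side",4); casepose(f)
E
```

```text
case in scale x,y,yaw [3.97900e+00 1.09689e+02 1.30000e-02] rms px 0.33
pan edge 176 1 65.5; pan edge 176 -1 -67.5; pan edge 181 1 65.8; pan edge 181 -1 -66.5;
```

>>> {"fn": "step_arm", "kwargs": {"motion": [{"claw":60,"delta_pos":[-10,0,0],"turn":0},{"claw":60,"delta_pos":[0,0,-35],"turn":0},{"claw":60,"delta_pos":[0,0,-35],"turn":0},{"claw":60,"delta_pos":[0,0,-35],"turn":0},{"claw":60,"delta_pos":[-40,0,0],"turn":0},{"claw":60,"delta_pos":[-40,0,0],"turn":0},{"claw":60,"delta_pos":[-40,0,0],"turn":0}]}}

```text
clock: 19.38
eef_pos: [584.7, -139.7, 188.1]
tcp_rot: [3.14, 0.001, 1.793]
contact_force: [0.8, -0.1, -0.4]
opening: 0.699
grasp_force: 0.0
```

The case sits about 4.5 mm towards +x. I'll turn the tool and nudge it back from the +x side, staying clear of the dial.

>>> {"fn": "step_arm", "kwargs": {"motion": [{"claw":60,"delta_pos":[0,0,-25],"turn":-0.1207},{"claw":60,"delta_pos":[0,0,-25],"turn":-0.1207},{"claw":60,"delta_pos":[0,0,0],"turn":-0.1207},{"claw":60,"delta_pos":[0,0,0],"turn":-0.1207},{"claw":60,"delta_pos":[0,0,0],"turn":-0.1207},{"claw":60,"delta_pos":[0,0,0],"turn":-0.1207},{"claw":60,"delta_pos":[0,0,0],"turn":-0.1207},{"claw":60,"delta_pos":[0,0,0],"turn":-0.1207}]}}

```text
clock: 20.05
eef_pos: [583.9, -138.7, 236.8]
tcp_rot: [-3.141, 0.0, 2.762]
contact_force: [-0.7, 1.0, -0.1]
opening: 0.703
grasp_force: 0.0
```

>>> {"fn": "step_arm", "kwargs": {"motion": [{"claw":60,"delta_pos":[0,0,0],"turn":-0.1207},{"claw":60,"delta_pos":[0,0,0],"turn":-0.1207},{"claw":60,"delta_pos":[0,0,0],"turn":-0.1207},{"claw":60,"delta_pos":[0,0,0],"turn":-0.1207},{"claw":60,"delta_pos":[0,0,0],"turn":-0.1207},{"claw":60,"delta_pos":[0,0,0],"turn":0},{"claw":60,"delta_pos":[0,0,0],"turn":0}]}}

```text
clock: 20.63
eef_pos: [583.9, -138.5, 236.8]
tcp_rot: [-3.142, -0.0, -2.927]
contact_force: [-0.1, 0.2, -0.1]
opening: 0.702
grasp_force: 0.0
```

```bash
python3 - <<'E'
from h import *
go(66,103,238)
f,t=needle2(); casepose(f)
E
```

```text
now [ -0.3 -94.8] 236.8 yaw-TH -3.1473 clk 20.6333 F [-0.1  0.2 -0.1] q [-0.24  0.32  1.69 -0.    1.13 -2.02]
tool shift [-65.1 198.2  -1.3] len 208.6
shift px [0.99 0.14] rock,sink [2.6000e-03 3.5396e+00]
rock if sink 4: side 0.008 top 0.002
case in scale x,y,yaw [4.03700e+00 1.09721e+02 1.40000e-02] rms px 0.34
pan edge 176 1 65.5; pan edge 176 -1 -67.5; pan edge 181 1 65.8; pan edge 181 -1 -67.5;
```

>>> {"fn": "step_arm", "kwargs": {"motion": [{"claw":60,"delta_pos":[-11,33,0],"turn":-0.006},{"claw":60,"delta_pos":[-11,33,0],"turn":0},{"claw":60,"delta_pos":[-11,33,0],"turn":0},{"claw":60,"delta_pos":[-11,33,0],"turn":0},{"claw":60,"delta_pos":[-11,33,0],"turn":0},{"claw":60,"delta_pos":[-10.5,33,0],"turn":0},{"claw":60,"delta_pos":[0,0,20],"turn":0},{"claw":60,"delta_pos":[0,0,0],"turn":0}]}}

```text
clock: 21.9
eef_pos: [602.6, 71.4, 214.2]
tcp_rot: [3.141, -0.003, -2.914]
contact_force: [-0.8, -0.4, -0.4]
opening: 0.702
grasp_force: 0.0
```

```bash
python3 - <<'E'
from h import *
go(66,103,92)
E
```

```text
now [ 63.7 106. ] 214.2 yaw-TH -3.1344 clk 21.9 F [-0.8 -0.4 -0.4] q [ 0.12  0.35  1.7   0.    1.1  -1.68]
tool shift [ -2.7  -3.  122.2] len 122.3
```

>>> {"fn": "step_arm", "kwargs": {"motion": [{"claw":60,"delta_pos":[-2.5,-3,0],"turn":0.005},{"claw":60,"delta_pos":[0,0,15],"turn":0},{"claw":60,"delta_pos":[0,0,0],"turn":0}]}}

```text
clock: 22.15
eef_pos: [606.6, 65.9, 200.7]
tcp_rot: [-3.142, -0.002, -2.924]
contact_force: [-0.7, -0.1, -1.1]
opening: 0.705
grasp_force: 0.0
```

```bash
python3 - <<'E'
from h import *
go(66,103,92)
E
```

```text
now [66.4 99.7] 200.7 yaw-TH -3.1439 clk 22.15 F [-0.7 -0.1 -1.1] q [ 0.11  0.37  1.7  -0.    1.07 -1.68]
tool shift [  0.2   3.3 108.7] len 108.7
```

>>> {"fn": "step_arm", "kwargs": {"motion": [{"claw":60,"delta_pos":[0,0,20],"turn":-0.002},{"claw":60,"delta_pos":[0,0,20],"turn":0},{"claw":60,"delta_pos":[0,0,20],"turn":0},{"claw":60,"delta_pos":[0,0,15],"turn":0},{"claw":60,"delta_pos":[0,0,15],"turn":0},{"claw":60,"delta_pos":[0,0,0],"turn":0}]}}

```text
clock: 22.65
eef_pos: [605.7, 65.9, 109.9]
tcp_rot: [3.141, -0.004, -2.922]
contact_force: [-0.5, 0.2, -1.3]
opening: 0.704
grasp_force: 0.0
```

```bash
python3 - <<'E'
from h import *
go(57,103,92)
E
```

```text
now [65.6 99.9] 109.9 yaw-TH -3.1419 clk 22.65 F [-0.5  0.2 -1.3] q [ 0.11  0.48  1.77 -0.    0.9  -1.68]
tool shift [ 8.5  3.1 17.9] len 20.1
```

>>> {"fn": "step_arm", "kwargs": {"motion": [{"claw":60,"delta_pos":[0,0,10],"turn":0},{"claw":60,"delta_pos":[0,0,9],"turn":0},{"claw":60,"delta_pos":[0,0,0],"turn":0},{"claw":60,"delta_pos":[2,0,0],"turn":0},{"claw":60,"delta_pos":[2,0,0],"turn":0},{"claw":60,"delta_pos":[1,0,0],"turn":0},{"claw":60,"delta_pos":[0,0,0],"turn":0}]}}

```text
clock: 23.23
eef_pos: [602.2, 66.2, 93.3]
tcp_rot: [-3.142, 0.001, -2.92]
contact_force: [-0.1, -0.8, 0.4]
opening: 0.704
grasp_force: 0.0
```

```bash
python3 - <<'E'
from h import *
go(57,103,91); f=avg("side",4); casepose(f)
E
```

```text
now [ 62.2 100.9] 93.3 yaw-TH -3.1402 clk 23.2333 F [-0.1 -0.8  0.4] q [ 0.11  0.49  1.79 -0.    0.86 -1.69]
tool shift [5.2 2.1 2.3] len 6.1
case in scale x,y,yaw [4.24900e+00 1.09805e+02 1.20000e-02] rms px 0.26
pan edge 176 1 65.5; pan edge 176 -1 -72.2; pan edge 181 1 65.8; pan edge 181 -1 -72.0;
```

>>> {"fn": "step_arm", "kwargs": {"motion": [{"claw":60,"delta_pos":[1,0,0],"turn":0},{"claw":60,"delta_pos":[1,0,0],"turn":0},{"claw":60,"delta_pos":[1,0,0],"turn":0},{"claw":60,"delta_pos":[1,0,0],"turn":0},{"claw":60,"delta_pos":[1,0,0],"turn":0},{"claw":60,"delta_pos":[0,0,0],"turn":0}]}}

```text
clock: 23.93
eef_pos: [597.6, 65.1, 93.0]
tcp_rot: [-3.142, 0.001, -2.92]
contact_force: [4.4, 0.9, 0.2]
opening: 0.702
grasp_force: 1.8
```

```bash
python3 - <<'E'
from h import *
go(57,103,91); f=avg("side",4); casepose(f)
E
```

```text
now [ 57.5 100.9] 93.0 yaw-TH -3.1403 clk 23.9333 F [4.4 0.9 0.2] q [ 0.11  0.49  1.8  -0.    0.85 -1.69]
tool shift [0.5 2.1 2. ] len 2.9
case in scale x,y,yaw [  0.494 109.861  -0.   ] rms px 0.27
pan edge 176 1 65.5; pan edge 176 -1 -72.2; pan edge 181 1 65.8; pan edge 181 -1 -72.0;
```

>>> {"fn": "step_arm", "kwargs": {"motion": [{"claw":60,"delta_pos":[1.2,0,0],"turn":0},{"claw":60,"delta_pos":[0,0,0],"turn":0},{"claw":60,"delta_pos":[-4,0,0],"turn":0},{"claw":60,"delta_pos":[-4,0,0],"turn":0},{"claw":60,"delta_pos":[0,0,-30],"turn":0},{"claw":60,"delta_pos":[0,0,-35],"turn":0},{"claw":60,"delta_pos":[0,0,-35],"turn":0},{"claw":60,"delta_pos":[0,0,-35],"turn":0}]}}

```text
clock: 24.8
eef_pos: [603.1, 66.5, 228.6]
tcp_rot: [3.141, -0.003, -2.92]
contact_force: [1.8, -0.1, -0.1]
opening: 0.699
grasp_force: 0.0
```

>>> {"fn": "step_arm", "kwargs": {"motion": [{"claw":60,"delta_pos":[0,-40,0],"turn":0},{"claw":60,"delta_pos":[0,-40,0],"turn":0},{"claw":60,"delta_pos":[0,-40,0],"turn":0},{"claw":60,"delta_pos":[0,-40,0],"turn":0},{"claw":60,"delta_pos":[0,-40,0],"turn":0},{"claw":60,"delta_pos":[0,0,0],"turn":0},{"claw":60,"delta_pos":[0,0,0],"turn":0}]}}

```text
clock: 25.38
eef_pos: [647.5, -130.6, 227.0]
tcp_rot: [3.141, -0.002, -2.924]
contact_force: [0.5, 0.9, -0.2]
opening: 0.702
grasp_force: 0.0
```

```bash
python3 - <<'E'
from h import *
go(57,103,91); f,t=needle2(8); casepose(f)
E
```

```text
now [  63.5 -101. ] 227.0 yaw-TH -3.1436 clk 25.3833 F [ 0.5  0.9 -0.2] q [-0.2   0.42  1.56 -0.    1.16 -1.99]
tool shift [  6.6 203.9 136.1] len 245.2
shift px [1.11 0.14] rock,sink [2.4000e-03 3.9328e+00]
rock if sink 4: side 0.003 top 0.002
case in scale x,y,yaw [2.65000e-01 1.09574e+02 2.30000e-02] rms px 0.36
pan edge 176 1 65.5; pan edge 176 -1 -67.5; pan edge 181 1 65.8; pan edge 181 -1 -72.2;
```

```bash
python3 - <<'E'
from h import *
def label(f,cen,name):
    g=np.asarray(f["img"],np.float32).mean(2); P=rot(TH)
    # rectify lid plane z=101 (scale frame) at 0.25 mm
    n=480; a=(np.arange(n)-n/2)*.25
    Y,X=np.meshgrid(a+cen[1],a+cen[0]); W=np.c_[np.c_[X.ravel(),Y.ravel()]@P.T+S0,np.full(X.size,101.)]
    uv=proj(f,W).astype(np.float32).reshape(n,n,2); im=cv2.remap(np.asarray(f["img"],np.float32),uv[...,0],uv[...,1],cv2.INTER_CUBIC)
    b=cv2.GaussianBlur(im[:,:,2]-im[:,:,0],(0,0),4)   # blueness: blue rims = strong edges
    out=[]
    # side walls (+x,-x): ridge/edge position along own y ; rows index x
    for lo,hi in((30,n//2-90),(n//2+90,n-30)):
        ys=np.arange(n//2-150,n//2+150,6); k=[lo+b[lo:hi,j].argmax() for j in ys]; q=np.polyfit(ys,k,1)
        for _ in range(4):
            r=np.polyval(q,ys)-k; m=abs(r)<=max(3,1.5*np.median(abs(r))); q=np.polyfit(ys[m],np.array(k)[m],1)
        out.append(("x@",round(cen[0]+(np.polyval(q,n/2)-n/2)*.25,1),"yaw",round(-q[0],4),int(m.sum()),b[lo:hi].max().round()))
    for lo,hi in((10,n//2-130),(n//2+130,n-5)):
        xs=np.arange(n//2-130,n//2+130,6); k=[lo+b[i,lo:hi].argmax() for i in xs]; q=np.polyfit(xs,k,1)
        for _ in range(4):
            r=np.polyval(q,xs)-k; m=abs(r)<=max(3,1.5*np.median(abs(r))); q=np.polyfit(xs[m],np.array(k)[m],1)
        out.append(("y@",round(cen[1]+(np.polyval(q,n/2)-n/2)*.25,1),"yaw",round(q[0],4),int(m.sum())))
    print(name); [print(" ",o) for o in out]
t=avg("top",5); s=avg("side",5); label(t,(0,107),"top"); label(s,(0,109),"side"); casepose(s)
f=dict(t); f["img"]=np.load("ref_top.npy"); label(f,(16,-60),"top start")
E
```

```text
top
  ('x@', np.float64(-45.6), 'yaw', np.float64(0.0026), 50, np.float32(38.0))
  ('x@', np.float64(32.2), 'yaw', np.float64(0.3769), 30, np.float32(20.0))
  ('y@', np.float64(60.3), 'yaw', np.float64(0.0135), 44)
  ('y@', np.float64(155.4), 'yaw', np.float64(-0.0623), 44)
side
  ('x@', np.float64(-44.3), 'yaw', np.float64(0.0008), 50, np.float32(70.0))
  ('x@', np.float64(43.9), 'yaw', np.float64(-0.0033), 50, np.float32(122.0))
  ('y@', np.float64(72.9), 'yaw', np.float64(0.1677), 25)
  ('y@', np.float64(167.5), 'yaw', np.float64(0.0), 44)
case in scale x,y,yaw [1.2200e-01 1.0959e+02 2.0000e-02] rms px 0.36
pan edge 176 1 65.5; pan edge 176 -1 -67.5; pan edge 181 1 65.8; pan edge 181 -1 -72.2; 
top start
  ('x@', np.float64(-29.1), 'yaw', np.float64(-0.0275), 50, np.float32(41.0))
  ('x@', np.float64(43.5), 'yaw', np.float64(0.4369), 31, np.float32(34.0))
  ('y@', np.float64(-113.8), 'yaw', np.float64(-0.03), 34)
  ('y@', np.float64(-5.8), 'yaw', np.float64(-0.0266), 44)
```

The pan is level (rock about 0.002, sink 3.9 mm), the case is centred to about 1 mm, and the side-wall fits give a yaw near 0. I'll hand in.

```bash
python3 -c "
from rig import *
print(sign_off())"
```

```text
the job is handed in; nothing more can be done
None
```

I handed in the job with the blue case on the pan alone, about 1 mm off the middle of its width and squarely aligned by my best fit. The pan sat level to about 0.002 rad with the needle at the red mark, and the gripper was clear of everything.

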